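Lock the bayonet keeper over the block

ROBOT

A 7-joint arm with a two-finger parallel gripper is mounted at the origin on the work surface; the furniture and walls round the work are solid. World frame = base frame: x ahead of the robot, y to its left, z up, the work surface at z = 0. Lengths are in m, angles in rad, forces in N, time in s.
With the tool pointing down it reaches from about 0.35 to 0.9 m from the base axis. Payload 8.1 kg.
Tool frame: the origin (TCP) lies midway between the tips of the shut fingers; the grasp point (between the pads) lies 19 mm behind it; z points along the fingers, y is the line along which they close (so a half turn about z gives the same grasp; the last joint's range is limited). The gripper opens to 92 mm and grips with 3 to 60 N. Pads are 19 mm wide; open, the fingers measure 130 mm over their backs; the gripper's body (75 mm by 190 mm) begins 47 mm behind the grasp point.
Start: joints at [1.217, 0.434, 0.025, 1.573, -0.012, 1.134, -0.075], TCP at [0.155, -0.605, 0.201] pointing down, gripper open.
Joint ranges: [-2.62, 2.62], [-0.44, 2.09], [-1.27, 1.32], [0.08, 2.57], [-1.32, 4.46], [0.12, 2], [-2.74, 2.74]. Speed limits (rad/s): [2.22, 2.22, 3.01, 3.01, 3.14, 3.14, 3.14].

INTERFACE

Orientations are given as a rotation vector (axis times angle).
In Python, from cell import arm gives the robot as it stands.
- The arm moves only by the tool carry_out, never from a script. Its arguments are lists of equal length, an entry for each row: "claw": the finger opening in cm, from 0 to 9.18; "delta_pos": the shift along the tool's x, y, z in cm, a list of three; "angular": the turn, a rotation vector about the tool's x, y, z in rad, a list of three. In form: {"claw": [claw, ...], "delta_pos": [[dx, dy, dz], ...], "angular": [[ax, ay, az], ...]}. A call has 1 to 20 rows; each row shifts and turns the commanded pose from where the row before left it, along the tool's axes as they then stand; what a row does not reach is not made up. A row lasts 1/10 s, in which the tool goes at most 50 mm and 8.59 degrees, less where a joint would pass 70% of its speed; a pose out of reach is approached as far as the arm can. A call with a gripper value outside its range is refused whole. The fingers move at their own pace and stop on an object; "force" is the grip in N (left out, the last holds). Time passes only in rows, so rows that do not move let the fingers close. It gives the time, the measured TCP pose, the force, the opening and the grip force at its end, in the units of the state.
- arm.observe(): the state, without advancing time (a new reading comes with each control period).
- arm.get_image(name): name is "scene" or "side" or "wrist"; returns a dict with "frame" (384x512x3 uint8, red, green, blue), "mtx" (3x3 intrinsics, pixels), "dist" ([k1, k2, p1, p2, k3] as OpenCV has them; the pictures are not rectified), "T" (4x4, takes a point from camera to world coordinates). Camera axes: x right, y down, z forward; pixel columns grow to the right and rows downward; lengths in m; the calibration is good to about 2 mm. A picture is of the moment at which its call begins. There is no depth.
- arm.sign_off(): hands the job in; it is judged then, once.
Trained networks look in a picture, given as the dict that the camera call returned (one of the last four; its "shot" number tells which), for a name from the list of things; names that differ only in an ending like _2 or _b are one class to them, and where a whole thing is asked for, a point or a joint stands for the part that bears it (a point fixed in the world has none). Each returns a list of dicts, best first, with "conf" (0 to 1); they miss things now and then, are a little off and sometimes report something else, mostly with a low value. They report only what shows in the picture. A call takes as long as a camera call.
- arm.look_for(label, picture): "centre" ([column, row] as shares, 0 to 1, of the picture: columns of its width, rows of its height, amid what is visible of it).
- arm.trace(label, picture): "region" (384x512 bool, what is visible of it) and "centre" ([column, row] as shares, 0 to 1, of the picture: columns of its width, rows of its height, amid what is visible of it).
- arm.place_of(label, picture): "centre" ([column, row] as shares, 0 to 1, of the picture: columns of its width, rows of its height: a listed point, or the origin of a listed thing).
The state is a dict: "clock": time; "joints": joint angles; "dq": joint speeds; "joint_efforts": joint torques, N m; "position": TCP position; "ee_rot": TCP orientation; "force": force on the tool from outside, world axes, zero at the start; "ft_torque": the same for the moment, N m; "width": opening from 0.0 (shut) to 1.0 (fully open); "gripper_force": force on a finger pad.
Only numpy, scipy, OpenCV 4.12 (cv2) and the standard library are available. Lean on these libraries where they do the work, as an engineer would, in place of code of your own. Each camera call takes 0.05 s, during which the arm holds its last target. There are 200 camera calls.

TASK

Lock the keeper of the holding fixture over the wooden block: press the keeper down in its socket while turning it clockwise (seen from above) until its cross bar drops through the slot, then turn it on clockwise to the stop so that its arm reaches over the block, and let go. Leave the block in its bed and do not disturb the safety glasses or the folding rule beside the fixture.

Things in the scene. Friction and masses are not known exactly. Their poses are not given: they have to be found in the camera images.
- fixture: Holding fixture, fixed to the bench: plywood base 144 x 150 x 14 mm. Origin on the bench under the axis of its socket; z up; +x points from the socket to the bed that holds the block. The socket is an upright dark steel tube, 55 mm outside, 43 mm inside, rim 66 mm over the bench, with two outside ribs on the fixture's +y and -y sides that mark the direction of the slot inside.
- socket (a point): Centre of the slot, inside the tube, 36 mm over the bench: top of a 6 mm plate with a slot 17 x 41 mm, long side along the fixture's y (in line with the ribs). Under the plate, stops end the clockwise turn (seen from above) about 90 degrees after the slot, where the keeper's arm lies along the fixture's +x; the anticlockwise way is blocked.
- plunger (a joint): Spring pin under the slot, m pushed down: 0 at rest, about 0.014 with the keeper fully down. It pushes the keeper up with 4.5 to 7 N, so the keeper does not sink by its own weight and pops up if let go while in line with the slot.
- keeper: Loose steel keeper, 0.2 kg, 96 mm tall, upright in the socket, not yet through the slot. Origin: centre of its underside, on its axis; z up. Cross bar at the foot 36 (x) x 12 x 7 mm; neck 12 mm thick; round guide, 41 mm diameter, 16 to 38 mm high, slides in the tube; arm along its +x, 18 mm wide, 67 mm out, 48 to 58 mm high; wing grip on top.
- keeper_grip (a point): Point on the wing grip, on the keeper's axis, 82 mm above its origin. The wing is 44 mm long along the keeper's x, 12 mm thick along y, from 57 to 96 mm above the origin: pinch it across its thickness from above. It may be turned in several grasps: 35 degrees or more past the slot it stays caught when let go.
- keeper_foot (a point): Centre of the underside of the cross bar (the keeper's origin). Height over the bench: 36 mm at the start, resting on the plate; 20 mm pressed fully down (guide on the plate); 23 mm when caught under the plate and let go. It passes the slot within about 8 degrees, pressed with 5 to 10 N.
- keeper_tip (a point): Underside of the keeper's arm near its end, 58 mm out along the keeper's +x, 48 mm above its origin. At the start the arm stands 25 to 60 degrees anticlockwise (from above) of the fixture's +y; the cross bar meets the slot when the arm points along +y, and the keeper is locked when it points along +x, over the block.
- block: Loose planed wooden block, 52 x 120 x 50 mm, lying in the fixture's bed between low wooden strips, its top 64 mm over the bench; origin at the centre of its underside, long side along y.
- bed (a point): Middle of the floor of the block's bed, 64 mm from the socket axis along the fixture's +x, 14 mm over the bench.
- glasses: Safety glasses, black frame and clear lens, 82 x 154 x 49 mm, standing on the bench to the right of the fixture.
- rule: Folding rule, folded up, 16 x 203 x 15 mm, lying on the bench in front of the fixture, long side along y.

How it is judged:
On the way:
1. the keeper has dropped through the slot (z of keeper_foot in the frame of fixture below 0.0265 m), for 0.1 s.
At the end, for the whole second after the job is handed in: Keeper upright, at rest and caught under the plate (foot 17 to 26.5 mm over the bench), its tip point over 45 mm from the socket axis along the fixture's +x and within 18 mm sideways of that line; block still in its bed, within 10 mm of its middle and lifted under 6 mm (z of keeper_foot in the frame of fixture between 0.017 and 0.0265 m and x of keeper_tip in the frame of fixture above 0.045 m and y of keeper_tip in the frame of fixture between -0.018 and 0.018 m and angle between keeper's own z axis and vertical below 0.12 rad and linear speed of keeper below 0.02 m/s and horizontal distance between block and bed below 0.01 m and height (world z) of block below 0.02 m); the robot touches nothing.
It fails at once if the block is shoved or lifted out of its bed (moved over 25 mm) (distance of block from where it was at the start of the episode above 0.025 m).
It fails at once if the safety glasses are disturbed (moved over 25 mm) (distance of glasses from where it was at the start of the episode above 0.025 m).
It fails at once if the folding rule is disturbed (moved over 25 mm) (distance of rule from where it was at the start of the episode above 0.025 m).
It also fails if it takes over 42 s, if anything falls off the work surface, if the arm or the gripper's body presses on something with over 40 N, if the wrist force passes 120 N, or if a joint passes its speed limit or range.

## Working session

There is one attempt and no reset: what is moved stays moved. The work goes in short steps, Python scripts to look and compute and a tool call to move; the robot and the scene stay as the last step left them, time stands still between calls to the robot, and variables do not carry over. Pictures are saved under pics/ and viewed, at most 10 in all, crops included, and the job is handed in when it is done.

Besides the shell and the picture viewer there is one more tool, called after "Call:" as name(argument=value, ...) on one line, values as JSON. carry_out: Moves the arm, as the interface text tells. Its arguments: {"type":"object","properties":{"claw":{"type":"array","items":{"type":"number"}},"delta_pos":{"type":"array","items":{"type":"array","items":{"type":"number"}}},"angular":{"type":"array","items":{"type":"array","items":{"type":"number"}}},"force":{"type":"number"}},"required":["claw","delta_pos","angular"]}

```bash
mkdir -p pics; cat > h.py <<'E'
from cell import arm
import numpy as np, cv2
def px(c): return np.array(c)*[512,384]
def ray(p,uv):
    n=cv2.undistortPoints(np.array([[uv]],float),np.array(p["mtx"]),np.array(p["dist"]))[0,0]
    T=np.array(p["T"]); d=T[:3,:3]@[n[0],n[1],1]; return T[:3,3],d/np.linalg.norm(d)
def atz(p,uv,z):
    o,d=ray(p,uv); return o+d*(z-o[2])/d[2]
def tri(rs):
    A=sum(np.eye(3)-np.outer(d,d) for o,d in rs); b=sum((np.eye(3)-np.outer(d,d))@o for o,d in rs)
    x=np.linalg.solve(A,b); return x,[np.linalg.norm(np.cross(x-o,d))*1000 for o,d in rs]
E
python3 - <<'E'
from h import *
s=arm.observe(); print(s)
P={}
for n in ["scene","side","wrist"]:
    p=P[n]=arm.get_image(n)
    cv2.imwrite(f"pics/{n}0.png",p["frame"][:,:,::-1])
im=np.hstack([cv2.resize(P[n]["frame"],(400,300)) for n in("scene","side")]);
im=np.vstack([im,np.hstack([cv2.resize(P["wrist"]["frame"],(400,300)),im[:,:400]*0])])
cv2.imwrite("pics/all0.png",im[:,:,::-1])
R={}
for l in ["keeper_grip","keeper_tip","keeper_foot","socket","bed","block","fixture","glasses","rule"]:
    for n in P:
        r=arm.place_of(l,P[n])
        if r: print(l,n,px(r[0]["centre"]).round(1),round(r[0]["conf"],2)); 
        if r and r[0]["conf"]>.3: R.setdefault(l,[]).append(ray(P[n],px(r[0]["centre"])))
for l in R:
    if len(R[l])>1: x,e=tri(R[l]); print(l,x.round(4),np.round(e,1))
E
```

```text
{'clock': 0.0, 'joints': array([ 1.21739377,  0.43522772,  0.02500909,  1.57408553, -0.01161315,
        1.13399799, -0.07512438]), 'dq': array([-1.08154900e-03,  1.33727944e-03, -3.53819690e-04,  6.30021668e-05,
       -1.51384998e-03,  5.84196636e-04,  3.08323897e-05]), 'joint_efforts': array([ 9.28384070e-04, -6.67837501e+01,  9.85573791e-01, -3.14466083e+01,
       -6.04908471e-02,  4.26350115e-02,  1.75963023e-04]), 'position': array([ 0.15490286, -0.60493592,  0.20004696]), 'ee_rot': array([-3.11542566e+00, -3.92529680e-01,  5.35343774e-04]), 'force': array([ 0.25854488, -0.32236027,  0.41257592]), 'ft_torque': array([-0.00445274,  0.04071518, -0.05233207]), 'gripper_force': 0.0, 'width': 0.9981186116329888}
keeper_grip scene [294.1 183.8] 0.75
keeper_grip side [217.5 187.6] 0.91
keeper_tip scene [297.3 215.1] 0.62
keeper_tip side [189.6 195.8] 0.72
keeper_foot scene [290.4 207.4] 0.56
keeper_foot side [222.8 232.1] 0.56
socket scene [291.  209.5] 0.96
socket side [215.8 230.6] 0.77
bed scene [265.4 201.5] 0.97
bed side [254.2 235.3] 0.58
block scene [264.1 201.6] 0.69
block side [254.6 237.4] 0.68
fixture scene [290.1 213.8] 0.65
fixture side [220.3 252.1] 0.61
glasses scene [306.9 168.2] 0.67
glasses side [257.5 304.4] 0.58
rule scene [325.3 221.6] 0.94
rule side [174.8 267.2] 0.94
keeper_grip [ 0.4822 -0.08    0.1238] [2.4 2.4]
keeper_tip [ 0.4474 -0.0336  0.0913] [1.5 1.5]
keeper_foot [ 0.4868 -0.0812  0.0379] [3.7 3.7]
socket [ 0.4794 -0.0747  0.0397] [0.5 0.5]
bed [ 0.5457 -0.0805  0.0205] [0.7 0.7]
block [ 0.5478 -0.0808  0.0167] [0.9 0.9]
fixture [ 0.4841 -0.0871  0.0029] [0.8 0.8]
glasses [ 0.5054 -0.2321  0.0019] [1.7 1.7]
rule [ 0.4034 -0.1054  0.0021] [2.4 2.4]
```

View pics/all0.png

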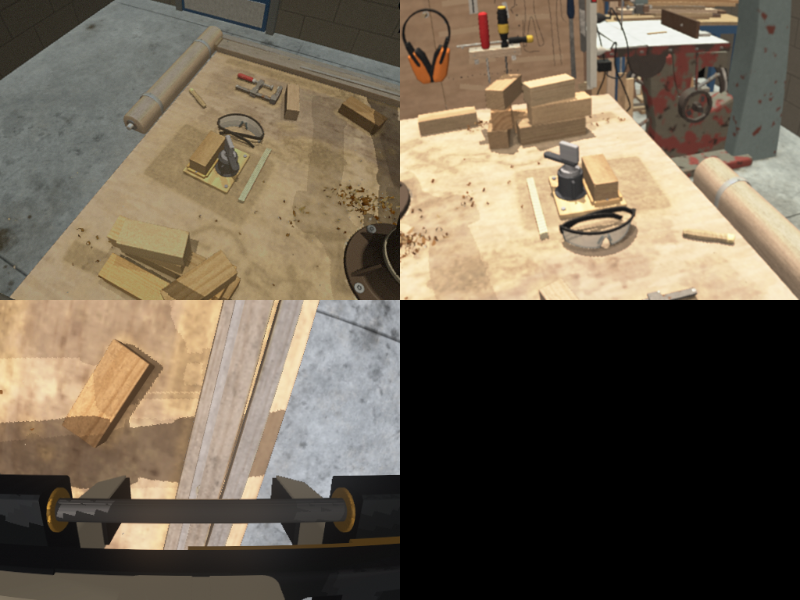

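The pictures show the fixture at scene (290,205) and side (217,225). The block is in its bed, the keeper's arm points away from the block, and the glasses are to the right with the rule in front. The triangulated heights agree with the listed sizes: socket 40 mm against 36, grip 124 against 118. The keeper stands about 40° anticlockwise of the fixture's +y. I'll move above it next.

Call:
carry_out(claw=[9,9,9,9,9,9,9,9,9,9,9,9,9,9,9], delta_pos=[[3.2,-3.06,-0.3],[3.2,-3.06,-0.3],[3.2,-3.06,-0.3],[3.2,-3.06,-0.3],[3.2,-3.06,-0.3],[3.2,-3.06,-0.3],[3.2,-3.06,-0.3],[3.2,-3.06,-0.3],[3.2,-3.06,-0.3],[3.2,-3.06,-0.3],[3.2,-3.06,-0.3],[3.2,-3.06,-0.3],[3.2,-3.06,-0.3],[3.2,-3.06,-0.3],[0,0,0]], angular=[[0,0,0],[0,0,0],[0,0,0],[0,0,0],[0,0,0],[0,0,0],[0,0,0],[0,0,0],[0,0,0],[0,0,0],[0,0,0],[0,0,0],[0,0,0],[0,0,0],[0,0,0]])

```text
clock: 3.0
position: [0.4856, -0.0729, 0.2436]
ee_rot: [-3.113, -0.406, -0.005]
force: [-0.8, 1.1, 0.0]
width: 0.979
gripper_force: 0.0
```

Call:
carry_out(claw=[9,9,9,9,9,9,9,9,9,9,9,9,9,9,9,9], delta_pos=[[0,0,0],[0,0,0],[0,0,0],[0,0,0],[0,0,0],[0,0,0],[0,0,0],[0,0,0],[0,0,0],[0,0,0],[0,0,0],[0,0,0],[0,0,0],[0,0,0],[0,0,0],[0,0,0]], angular=[[0,0,-0.14],[0,0,-0.14],[0,0,-0.14],[0,0,-0.14],[0,0,-0.14],[0,0,-0.14],[0,0,-0.14],[0,0,-0.14],[0,0,-0.14],[0,0,-0.14],[0,0,-0.14],[0,0,-0.14],[0,0,-0.14],[0,0,-0.14],[0,0,0],[0,0,0]])

```text
clock: 4.6
position: [0.4827, -0.0797, 0.2428]
ee_rot: [1.417, 2.804, -0.0]
force: [0.2, -0.2, -0.6]
width: 0.979
gripper_force: 0.0
```

```bash
python3 - <<'E'
from h import *
s=arm.observe(); print({k:np.round(s[k],3) for k in("clock","joints","position","ee_rot","force")})
P={n:arm.get_image(n) for n in ["scene","side","wrist"]}
cv2.imwrite("pics/w1.png",P["wrist"]["frame"][:,:,::-1])
print(np.round(P["wrist"]["T"],3))
R={}
for l in ["keeper_grip","keeper_tip","keeper_foot","socket","bed","block","fixture"]:
    for n in P:
        r=arm.place_of(l,P[n])
        if r: print(l,n,px(r[0]["centre"]).round(1),round(r[0]["conf"],2)); 
        if r and r[0]["conf"]>.3:
            c=px(r[0]["centre"]); R.setdefault(l,[]).append(ray(P[n],c))
            z={"keeper_grip":.118,"keeper_tip":.084,"keeper_foot":.036,"socket":.036,"bed":.014,"block":.014,"fixture":0}[l]
            print("    at z",atz(P[n],c,z).round(4))
for l in R:
    if len(R[l])>1: x,e=tri(R[l]); print(l,x.round(4),np.round(e,1))
E
```

```text
{'clock': np.float64(4.6), 'joints': array([ 0.597,  0.247, -0.658,  1.79 ,  0.164,  1.159,  0.523]), 'position': array([ 0.483, -0.08 ,  0.243]), 'ee_rot': array([ 1.417,  2.804, -0.   ]), 'force': array([ 0.161, -0.218, -0.634])}
[[ 0.804  0.575  0.151  0.443]
 [ 0.595 -0.778 -0.203 -0.024]
 [ 0.001  0.253 -0.967  0.426]
 [ 0.     0.     0.     1.   ]]
keeper_grip scene [293.2 186.7] 0.71
    at z [ 0.4796 -0.076   0.118 ]
keeper_grip side [215.8 189.6] 0.63
    at z [ 0.4829 -0.0741  0.118 ]
keeper_grip wrist [257.3 183. ] 0.8
    at z [ 0.4849 -0.0798  0.118 ]
keeper_tip scene [300.4 215.7] 0.96
    at z [ 0.4446 -0.0403  0.084 ]
keeper_tip side [188.8 199.7] 0.87
    at z [ 0.4441 -0.0342  0.084 ]
keeper_tip wrist [248.  118.9] 0.57
    at z [ 0.4431 -0.0387  0.084 ]
keeper_foot scene [290.7 207.3] 0.8
    at z [ 0.483  -0.0822  0.036 ]
keeper_foot side [218.8 232.8] 0.79
    at z [ 0.4843 -0.0773  0.036 ]
keeper_foot wrist [254.6 166.6] 0.78
    at z [ 0.4818 -0.0806  0.036 ]
socket scene [293.1 211.1] 0.82
    at z [ 0.474  -0.0754  0.036 ]
socket side [218.3 234.3] 0.83
    a
[... 265 characters left out ...]
0.5472 -0.0847  0.014 ]
block side [254.4 238.1] 0.6
    at z [ 0.5471 -0.0794  0.014 ]
block wrist [292.4 196.9] 0.8
    at z [ 0.5457 -0.0865  0.014 ]
fixture scene [289.7 216.6] 0.82
    at z [ 0.4831 -0.0817  0.    ]
fixture side [218.  251.6] 0.69
    at z [ 0.4807 -0.0807  0.    ]
fixture wrist [257.3 163.3] 0.62
    at z [ 0.4856 -0.0803  0.    ]
keeper_grip [ 0.4822 -0.0778  0.1188] [3.1 1.1 3. ]
keeper_tip [ 0.4435 -0.0386  0.0866] [0.5 0.1 0.4]
keeper_foot [ 0.4825 -0.0805  0.0383] [0.2 1.  1. ]
socket [ 0.4807 -0.0812  0.0333] [6.5 2.9 4.7]
bed [ 0.5462 -0.0824  0.0222] [0.1 0.1]
block [ 0.5457 -0.0845  0.0168] [1.6 0.6 1.8]
fixture [ 4.831e-01 -8.070e-02  4.000e-04] [0.7 2.4 2.5]
```

View pics/w1.png

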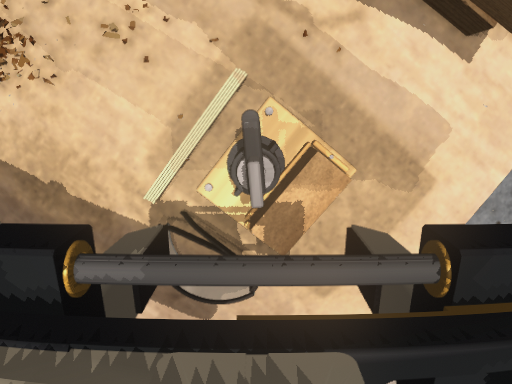

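The wrist view shows the keeper in the socket at about (255,168). The arm's end is at (250,113) and the wing runs from (253,150) to (258,205). The base corners are at about (272,96), (355,172) and (197,190), so I'll use them to refine the directions.

```bash
python3 - <<'E'
from h import *
p=arm.get_image("wrist")
yaw=lambda a,b:np.degrees(np.arctan2(*(b-a)[1::-1]))
f=lambda u,v,z:atz(p,(u,v),z)
A,B,C=f(272,96,.014),f(355,172,.014),f(197,190,.014)
print("base",A,B,C,yaw(A,B),yaw(C,A),np.linalg.norm(B-A),np.linalg.norm(C-A))
for l in("rule","block","keeper"):
    r=arm.trace(l,p)
    if r:
        m=r[0]["region"].astype(np.uint8); 
        v,u=np.nonzero(m); q=np.array([f(a,b,{"rule":.015,"block":.064,"keeper":.11}[l])[:2] for a,b in zip(u[::3],v[::3])])
        box=cv2.minAreaRect((q*1000).astype(np.float32)); print(l,r[0]["conf"],box)
        if l=="keeper":
            x0,y0,x1,y1=u.min()-12,v.min()-12,u.max()+12,v.max()+12
            print(x0,y0,x1,y1); cv2.imwrite("pics/k1.png",cv2.resize(p["frame"][y0:y1,x0:x1,::-1],None,fx=4,fy=4,interpolation=cv2.INTER_CUBIC))
E
```

```text
base [ 0.44999105 -0.00304529  0.014     ] [ 0.58902961 -0.0135352   0.014     ] [ 0.44348353 -0.15096325  0.014     ] -4.314568583542429 87.48094990618769 0.13943371501682908 0.14806104399635123
rule 0.65 ((402.8333740234375, -100.27230072021484), (199.8398895263672, 17.984413146972656), 88.6685791015625)
block 0.85 ((541.1038208007812, -82.05883026123047), (119.56592559814453, 61.94090270996094), 87.2633285522461)
keeper 0.58 ((471.9583435058594, -64.07658386230469), (34.476829528808594, 92.1568832397461), 31.778493881225586)
225 98 285 219
```

View pics/k1.png

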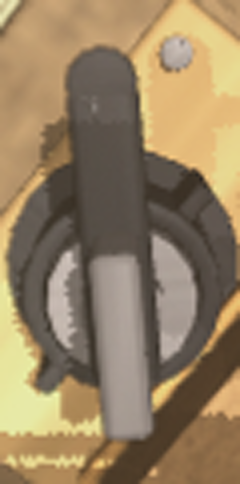

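The crop shows the wing top running from (253.8,162) to (257,207.5) px, with the arm end at (250,110). The left rib is at (237,191).

```bash
python3 - <<'E'
from h import *
p=arm.get_image("wrist")
f=lambda u,v,z:atz(p,(u,v),z)
a,b=f(253.8,162,.132),f(257,207.5,.132); d=a-b
print("wing",a,b,(a+b)/2,np.linalg.norm(d),np.degrees(np.arctan2(d[1],d[0])))
e=f(250.3,110,.09); c=(a+b)/2; print("arm end",e,np.linalg.norm((e-c)[:2]),np.degrees(np.arctan2(*(e-c)[1::-1])))
# guide disc/tube rim: rough circle in crop
print("rim L,R",f(225+8/4,98+255/4,.066),f(225+236/4,98+260/4,.066))
s=arm.observe();from scipy.spatial.transform import Rotation as Ro
M=Ro.from_rotvec(s["ee_rot"]).as_matrix(); print(M.round(3),s["position"],np.degrees(np.arctan2(M[1,1],M[0,1])))
E
```

```text
wing [ 0.46920212 -0.06370088  0.132     ] [ 0.49647618 -0.09556923  0.132     ] [ 0.48283915 -0.07963506  0.132     ] 0.04194598840751499 130.55807997122315
arm end [ 0.4397401  -0.03022216  0.09      ] 0.06556799624865321 131.09567246746556
rim L,R [ 0.45178895 -0.08956333  0.066     ] [ 0.50197378 -0.05389075  0.066     ]
[[-0.597  0.802 -0.   ]
 [ 0.802  0.597 -0.   ]
 [ 0.    -0.    -1.   ]] [ 0.48278191 -0.07930053  0.24279865] 36.66781116671346
```

Call:
carry_out(claw=[5,5,5,5,5,5,5], delta_pos=[[-0.05,-0.05,3],[0,0,3],[0,0,3],[0,0,2.5],[0,0,1.5],[0,0,1.0],[0,0,0]], angular=[[0,0,-0.075],[0,0,0],[0,0,0],[0,0,0],[0,0,0],[0,0,0],[0,0,0]], force=40)

```text
clock: 6.75
position: [0.4821, -0.08, 0.1019]
ee_rot: [-1.303, -2.857, 0.001]
force: [-0.1, 0.1, 0.8]
width: 0.547
gripper_force: 0.0
```

Call:
carry_out(claw=[3,2,1,0.5,0.5,0.5,0.5,0.5], delta_pos=[[0,0,0],[0,0,0],[0,0,0],[0,0,0],[0,0,0],[0,0,0],[0,0,0],[0,0,0]], angular=[[0,0,0],[0,0,0],[0,0,0],[0,0,0],[0,0,0],[0,0,0],[0,0,0],[0,0,0]])

```text
clock: 7.55
position: [0.4829, -0.08, 0.103]
ee_rot: [1.304, 2.858, 0.0]
force: [-0.7, -0.4, 2.5]
width: 0.115
gripper_force: 40.0
```

```bash
python3 - <<'E'
from h import *
s=arm.observe(); print({k:np.round(s[k],3) for k in("clock","joints","position","ee_rot","force","ft_torque","width","gripper_force")})
r=s["ee_rot"]; print("tool y yaw",2*np.degrees(np.arctan2(r[1],r[0]))-90)
E
```

```text
{'clock': np.float64(7.55), 'joints': array([ 0.537,  0.405, -0.621,  1.978,  0.309,  0.852,  0.463]), 'position': array([ 0.483, -0.08 ,  0.103]), 'ee_rot': array([1.304, 2.858, 0.   ]), 'force': array([-0.748, -0.39 ,  2.512]), 'ft_torque': array([ 0.018, -0.112,  0.015]), 'width': np.float64(0.115), 'gripper_force': np.float64(40.005)}
tool y yaw 40.95906242053886
```

Gripped; the opening is consistent with the 12 mm wing. Next I'll press lightly and turn part way.

Call:
carry_out(claw=[0.5,0.5,0.5,0.5], delta_pos=[[0,0,0.1],[0,0,0.1],[0,0,0],[0,0,0]], angular=[[0,0,0],[0,0,0],[0,0,0],[0,0,0]])

```text
clock: 7.95
position: [0.4846, -0.0794, 0.1027]
ee_rot: [1.302, 2.855, 0.002]
force: [-1.9, 2.4, 20.7]
width: 0.118
gripper_force: 40.3
```

Call:
carry_out(claw=[0.5,0.5,0.5,0.5,0.5,0.5,0.5], delta_pos=[[0,0,0],[0,0,0],[0,0,0],[0,0,0],[0,0,0],[0,0,0],[0,0,0]], angular=[[0,0,0.1],[0,0,0.1],[0,0,0.1],[0,0,0.1],[0,0,0.1],[0,0,0],[0,0,0]])

```text
clock: 8.65
position: [0.4843, -0.0797, 0.1022]
ee_rot: [1.968, 2.445, 0.003]
force: [-0.8, 1.1, 12.8]
width: 0.114
gripper_force: 40.1
```

Call:
carry_out(claw=[0.5,0.5,0.5,0.5,0.5,0.5], delta_pos=[[0,0,0],[0,0,0],[0,0,0.02],[0,0,0.02],[0,0,0],[0,0,0]], angular=[[0,0,0.05],[0,0,0.05],[0,0,0.05],[0,0,0.05],[0,0,0],[0,0,0]])

```text
clock: 9.25
position: [0.4828, -0.0799, 0.1005]
ee_rot: [2.203, 2.24, 0.0]
force: [0.3, -0.7, 1.7]
width: 0.115
gripper_force: 40.0
```

The foot is starting to drop at yaw about 91°, so I'll press down while turning slightly.

Call:
carry_out(claw=[0.5,0.5,0.5,0.5,0.5,0.5], delta_pos=[[0,0,0.1],[0,0,0.1],[0,0,0.1],[0,0,0.1],[0,0,0],[0,0,0]], angular=[[0,0,0.02],[0,0,0.02],[0,0,0.0],[0,0,0.0],[0,0,0],[0,0,0]])

```text
clock: 9.85
position: [0.4827, -0.08, 0.0964]
ee_rot: [2.249, 2.194, 0.0]
force: [-0.1, 0.3, 2.9]
width: 0.112
gripper_force: 40.0
```

Call:
carry_out(claw=[0.5,0.5,0.5,0.5,0.5,0.5,0.5,0.5], delta_pos=[[0,0,0.15],[0,0,0.15],[0,0,0.15],[0,0,0.15],[0,0,0.15],[0,0,0.15],[0,0,0.05],[0,0,0]], angular=[[0,0,0],[0,0,0],[0,0,0.0],[0,0,0.0],[0,0,0],[0,0,0],[0,0,0],[0,0,0]])

```text
clock: 10.65
position: [0.4829, -0.0801, 0.0872]
ee_rot: [2.249, 2.193, 0.0]
force: [-0.5, 0.4, 6.6]
width: 0.117
gripper_force: 40.0
```

```bash
python3 - <<'E'
from h import *
P={n:arm.get_image(n) for n in ["scene","side"]}
for l in ["keeper_grip","keeper_tip","keeper_foot"]:
    R=[]
    for n in P:
        r=arm.place_of(l,P[n])
        if r: R.append(ray(P[n],px(r[0]["centre"])))
    if len(R)>1: print(l,*tri(R))
c=P["side"]["frame"][150:270,150:300,::-1]; cv2.imwrite("pics/s2.png",cv2.resize(c,None,fx=4,fy=4,interpolation=cv2.INTER_CUBIC))
E
```

```text
keeper_grip [ 0.4822091  -0.06858946  0.10326899] [np.float64(0.7585177361160746), np.float64(0.7585177361160638)]
keeper_tip [ 0.48359381 -0.02322875  0.06941123] [np.float64(0.09372720610198121), np.float64(0.09372720610188615)]
```

View pics/s2.png

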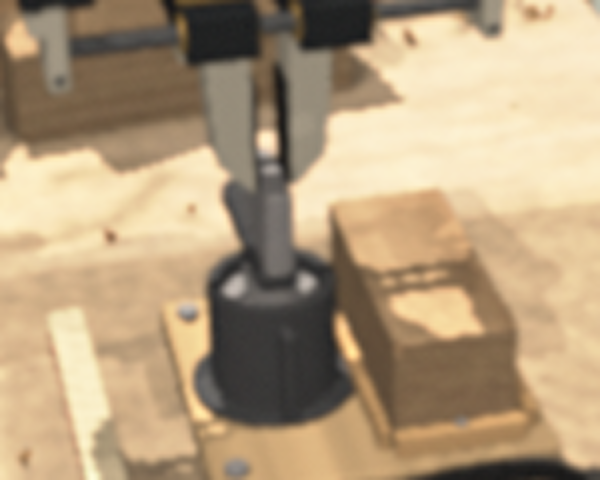

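The keeper has dropped: its foot is at about 20 mm, the tip is at z 69 mm, and the arm points along +y. Turning on clockwise.

Call:
carry_out(claw=[0.5,0.5,0.5,0.5,0.5,0.5,0.5,0.5,0.5,0.5,0.5,0.5,0.5,0.5,0.5,0.5], delta_pos=[[0,0,0],[0,0,0],[0,0,0],[0,0,0],[0,0,0],[0,0,0],[0,0,0],[0,0,0],[0,0,0],[0,0,0],[0,0,0],[0,0,0],[0,0,0],[0,0,0],[0,0,0],[0,0,0]], angular=[[0,0,0.1],[0,0,0.1],[0,0,0.1],[0,0,0.1],[0,0,0.1],[0,0,0.1],[0,0,0.1],[0,0,0.1],[0,0,0.1],[0,0,0.1],[0,0,0.1],[0,0,0.1],[0,0,0.1],[0,0,0.1],[0,0,0],[0,0,0]])

```text
clock: 12.65
position: [0.4828, -0.0802, 0.0871]
ee_rot: [3.133, 0.228, 0.0]
force: [-0.8, -0.7, 6.9]
width: 0.116
gripper_force: 40.0
```

```bash
python3 - <<'E'
from h import *
s=arm.observe(); print({k:np.round(s[k],3) for k in("clock","joints","position","force","ft_torque","width")})
r=s["ee_rot"]; print("keeper yaw",(2*np.degrees(np.arctan2(r[1],r[0])))%360)
E
```

```text
{'clock': np.float64(12.65), 'joints': array([ 0.131,  0.358, -0.096,  2.027,  0.05 ,  0.759, -1.421]), 'position': array([ 0.483, -0.08 ,  0.087]), 'force': array([-0.767, -0.689,  6.88 ]), 'ft_torque': array([-0.173,  0.239, -0.044]), 'width': np.float64(0.116)}
keeper yaw 8.333862272163575
```

Call:
carry_out(claw=[0.5,0.5,0.5,0.5,0.5,0.5,0.5], delta_pos=[[0,0,0],[0,0,0],[0,0,0],[0,0,0],[0,0,0],[0,0,0],[0,0,0]], angular=[[0,0,0.04],[0,0,0.04],[0,0,0.04],[0,0,0.04],[0,0,0.04],[0,0,0],[0,0,0]])

```text
clock: 13.35
position: [0.4827, -0.0802, 0.0871]
ee_rot: [3.14, -0.085, 0.0]
force: [-1.0, -0.2, 6.8]
width: 0.118
gripper_force: 40.0
```

```bash
python3 - <<'E'
from h import *
s=arm.observe(); print({k:np.round(s[k],3) for k in("clock","position","force","ft_torque","width")})
r=s["ee_rot"]; print("keeper yaw",(2*np.degrees(np.arctan2(r[1],r[0]))+90)%180-90)
E
```

```text
{'clock': np.float64(13.35), 'position': array([ 0.483, -0.08 ,  0.087]), 'force': array([-0.979, -0.248,  6.799]), 'ft_torque': array([-0.161,  0.263,  0.03 ]), 'width': np.float64(0.118)}
keeper yaw -3.1163717742413866
```

Call:
carry_out(claw=[0.5,0.5,0.5,0.5], delta_pos=[[0,0,0],[0,0,0],[0,0,0],[0,0,0]], angular=[[0,0,0.03],[0,0,0.03],[0,0,0],[0,0,0]])

```text
clock: 13.75
position: [0.4827, -0.0803, 0.0871]
ee_rot: [3.136, -0.18, 0.0]
force: [0.1, -0.8, 7.0]
width: 0.116
gripper_force: 40.0
```

```bash
python3 - <<'E'
from h import *
s=arm.observe(); print({k:np.round(s[k],3) for k in("clock","position","force","ft_torque","width")})
r=s["ee_rot"]; print("keeper yaw",(2*np.degrees(np.arctan2(r[1],r[0]))+90)%180-90)
E
```

```text
{'clock': np.float64(13.75), 'position': array([ 0.483, -0.08 ,  0.087]), 'force': array([ 0.062, -0.83 ,  6.959]), 'ft_torque': array([-0.114,  0.303,  0.097]), 'width': np.float64(0.116)}
keeper yaw -6.559754543100155
```

It's within a few degrees of the fixture's +x, so I'll ease up until it catches, then open and retreat.

Call:
carry_out(claw=[0.5,0.5,0.5,2,4,5,5,5,5,5,5,5,5], delta_pos=[[0,0,-0.15],[0,0,-0.1],[0,0,0],[0,0,0],[0,0,0],[0,0,0],[0,0,-1],[0,0,-2],[0,0,-3],[0,0,-4],[0,0,-4],[0,0,0],[0,0,0]], angular=[[0,0,0],[0,0,0],[0,0,0],[0,0,0],[0,0,0],[0,0,0],[0,0,0],[0,0,0],[0,0,0],[0,0,0],[0,0,0],[0,0,0],[0,0,0]])

```text
clock: 15.05
position: [0.4832, -0.08, 0.2307]
ee_rot: [3.136, -0.179, 0.004]
force: [-0.2, 0.7, -0.1]
width: 0.546
gripper_force: 0.0
```

```bash
python3 - <<'E'
from h import *
P={n:arm.get_image(n) for n in ["scene","side","wrist"]}
for l in ["keeper_grip","keeper_tip","keeper_foot","socket","block","bed"]:
    R=[]
    for n in P:
        r=arm.place_of(l,P[n])
        if r and r[0]["conf"]>.3: R.append(ray(P[n],px(r[0]["centre"])))
    if len(R)>1: print(l,*tri(R))
c=P["side"]["frame"][150:270,150:300,::-1]; a=cv2.resize(c,(400,320),interpolation=cv2.INTER_CUBIC)
b=cv2.resize(P["wrist"]["frame"][:,:,::-1],(400,320)); cv2.imwrite("pics/s3.png",np.hstack([a,b]))
E
```

```text
keeper_grip [ 0.48243844 -0.07605518  0.10652211] [np.float64(0.8780012027841436), np.float64(0.9355621764859994), np.float64(1.403060506892258)]
keeper_tip [ 0.53854953 -0.08782031  0.07755788] [np.float64(1.8197359226505938), np.float64(1.4116631552566363), np.float64(2.4404488429074553)]
keeper_foot [ 0.4830037  -0.07931161  0.03395081] [np.float64(1.842081742302538), np.float64(1.8420817423025235)]
socket [ 0.48287311 -0.11654066  0.09278464] [np.float64(32.93529584783991), np.float64(26.73985749065067), np.float64(36.91306738256457)]
block [ 0.54838598 -0.08219618  0.01846452] [np.float64(2.098001954351913), np.float64(1.77552243111544), np.float64(3.4418525835694416)]
bed [ 0.54925224 -0.07850512  0.01574333] [np.float64(2.0542656280445626), np.float64(2.0542656280445275)]
```

View pics/s3.png

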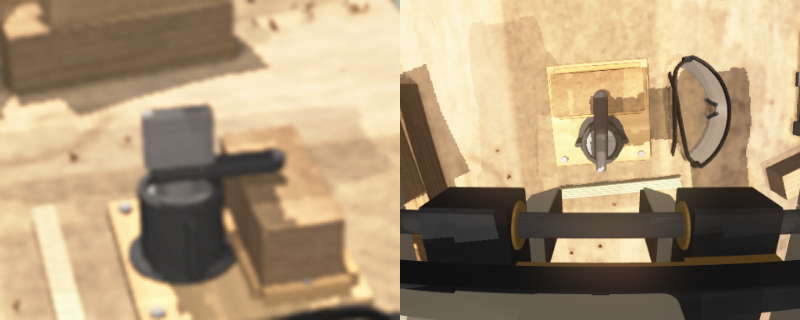

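The views show the keeper's arm at wrist (600,95) reaching over the block along +x. The grip is at z 106 mm, so the foot is at about 24 mm and caught. The block is still in its bed, the glasses and rule are undisturbed, and the gripper is clear.

```bash
python3 -c "
from cell import arm
print(arm.sign_off())"
```

```text
the job is handed in; nothing more can be done
None
```

The keeper is locked with its arm over the block, the gripper is clear, and the job was handed in after about 15 s of robot time; the hand-in call returned no verdict.

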